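# Press a bearing bracket into the corner of a drilling fixture and hold it

## Task

The stop pin in the base plate of the corner fixture is in the way of the bracket: draw it out of its bore, park it upright in the notch of the small block on the same plate with its collar resting on top of that block, and let go of it. Then put the bearing bracket flat on the plate, its web upwards and its long side along the long fence, and press it into the corner so that it touches both fences at once and stays flat on the plate. Finish while you are still holding it pressed against both fences (do not let go or back off), and leave the tape roll, the grooved wheel and the toothed ring where they are.

Things in the scene. Friction and masses are not known exactly. Their poses are not given: they have to be found in the camera images.
- fixture: Corner fixture, fixed: aluminium base plate 190 (its x) x 170 (its y) x 20 mm on four 12 mm feet, its top 32 mm above the bench. Origin under its centre, at bench height; z up. On it stand a long fence on the +x edge and a short fence on the +y edge (together the corner; plate and fences smooth, friction 0.3 to 0.5), and the small parking block at the -x, +y corner of the plate.
- long_fence: Steel bar 16 x 170 x 20 mm high screwed on the plate (top 52 mm above the bench), running along the fixture's y. Origin at the centre of its underside; its inner (working) face is 8 mm from it towards the fixture's -x, i.e. at fixture x = +79 mm. Rigid.
- short_fence: Steel bar 80 x 16 x 20 mm high screwed on the plate (top 52 mm above the bench), running along the fixture's x from -7 to +73 mm. Origin at the centre of its underside; its inner (working) face is 8 mm from it towards the fixture's -y, i.e. at fixture y = +69 mm. Rigid.
- corner (a point): Point on the plate's top (32 mm above the bench) where the planes of the two fences' inner faces meet, at fixture (79, 69, 32) mm. The bracket seated with its long side along the long fence has its origin 30 mm in fixture -x and 45 mm in fixture -y from here.
- bore (a point): Mouth of the pin's bore in the plate's top, at fixture (30, -4, 32) mm: vertical, 13.5 mm across, through the plate. It lies under the place of the seated bracket.
- notch (a point): The parked pin's axis at the top of the parking block, 56 mm above the bench, at fixture (-68, 60, 56) mm. The steel block is 36 x 36 mm, 24 mm high on the plate, centred here; its notch is 16 mm wide along fixture x, goes down to the plate, is open above and towards fixture -y, and ends 8 mm from this point in +y.
- stop_pin: Loose steel pin, 70 g, 52 mm long. Origin at the centre of its foot, z up along it: shank 12 mm across, z 0 to 18 mm, foot chamfered; collar 26 mm across, z 18 to 22 mm; ribbed round head to grip, 16 mm across, z 22 to 52 mm. Starts in the bore, collar on the plate, origin 14 mm above the bench; parked, its origin is 38 mm above the bench.
- bracket: Loose machined aluminium bracket, 0.3 to 0.55 kg, an inverted T: base 60 (its x) x 90 (its y) x 24 mm high, and mid on top a web 26 (x) x 60 (y) mm, z 24 to 60 mm, to grip across its 26 mm (its bore is only drawn). Origin at the centre of its underside, z up; stands on the bench. Either way round will do. Seated, its base top is 4 mm above the fences.
- tape_roll: Bystander: small roll of black tape lying flat, 62 x 60 x 19 mm. Origin under its centre. Leave it alone.
- grooved_wheel: Bystander: light plastic grooved wheel lying flat, 35 mm across, 18 mm high. Origin under its centre. Leave it alone.
- toothed_ring: Bystander: black toothed adaptor ring lying flat, 52 mm across, 30 mm high. Origin under its centre. Leave it alone.

How it is judged:
On the way, in this order (a step that is already met when the one before it is completed fails the run):
1. the stop pin is drawn out of its bore, clear of the plate's top (z of stop_pin in the frame of fixture above 0.0345 m), for 0.1 s.
2. the stop pin hangs upright in the notch, collar on the parking block, let go (horizontal distance between stop_pin and notch below 0.01 m and z of stop_pin in the frame of fixture between 0.034 and 0.042 m and angle between stop_pin's own z axis and vertical below 0.12 rad and contact force between the fingers and stop_pin below 0.2 N), for 0.3 s.
At the end, for the whole second after the job is handed in: Bracket flat on the plate (3 mm, 2 deg), long side along the long fence within 2 deg, within 3 mm of both fences, at rest, over 1 N on each fence and over 1 N from the fingers. Pin upright (7 deg) in the notch within 10 mm of its place, collar on the parking block, not touched (all of step 2 and contact force between bracket and long_fence above 1 N and contact force between bracket and short_fence above 1 N and contact force between the fingers and bracket above 1 N and x of bracket in the frame of corner between -0.033 and -0.027 m and y of bracket in the frame of corner between -0.048 and -0.042 m and z of bracket in the frame of corner below 0.003 m and angle between bracket's own z axis and vertical below 0.035 rad and angle between the y axis of bracket and the y axis of fixture, either way round below 0.035 rad and linear speed of bracket below 0.01 m/s); the arm keeps its last pose, push and grip.
It fails at once if the tape roll is moved by more than 15 mm (distance of tape_roll from where it was at the start of the episode above 0.015 m).
It fails at once if the grooved wheel is moved by more than 15 mm (distance of grooved_wheel from where it was at the start of the episode above 0.015 m).
It fails at once if the toothed ring is moved by more than 15 mm (distance of toothed_ring from where it was at the start of the episode above 0.015 m).
It also fails if it takes over 67 s, if anything falls off the work surface, if the arm or the gripper's body presses on something with over 40 N, if the wrist force passes 120 N, or if a joint passes its speed limit or range.

## Robot

A 7-joint arm with a two-finger parallel gripper is mounted at the origin on the work surface; the furniture and walls round the work are solid. World frame = base frame: x ahead of the robot, y to its left, z up, the work surface at z = 0. Lengths are in m, angles in rad, forces in N, time in s.
With the tool pointing down it reaches from about 0.4 to 0.85 m from the base axis. Payload 4.5 kg.
Tool frame: the origin (TCP) lies midway between the tips of the shut fingers; the grasp point (between the pads) lies 19 mm behind it; z points along the fingers, y is the line along which they close (so a half turn about z gives the same grasp; the last joint's range is limited). The gripper opens to 85 mm and grips with 20 to 120 N. Pads are 22 mm wide; open, the fingers measure 114 mm over their backs; the gripper's body (76 mm by 85 mm) begins 54 mm behind the grasp point. The pads swing forward as they close: fully open they stand 13 mm farther back than shut.
Start: joints at [1.215, 0.689, -0.195, 1.565, 0.157, 0.902, -0.215], TCP at [0.238, -0.578, 0.2] pointing down, gripper open.
Joint ranges: [-3.01, 3.01], [-0.46, 2.08], [-1.47, 1.51], [0.13, 2.56], [-1, 4.14], [0.04, 2.09], [-2.66, 2.66]. Speed limits (rad/s): [2.57, 2.57, 3.14, 3.14, 3.14, 3.14, 3.14].

## Interface

Orientations are given as a rotation vector (axis times angle).
In Python, from plant import env gives the robot as it stands.
- The arm moves only by the tool play_rows, never from a script. Its argument "steps" is a list of rows, each an object with "hand": the opening, from -1 (shut) to 1 (fully open); "offset": the shift along the tool's x, y, z in m, a list of three; "turn": the turn, a rotation vector about the tool's x, y, z in degrees, a list of three. A call has 1 to 20 rows; each row shifts and turns the commanded pose from where the row before left it, along the tool's axes as they then stand; what a row does not reach is not made up. A row lasts 1/12 s, in which the tool goes at most 41.7 mm and 7.16 degrees, less where a joint would pass 70% of its speed; a pose out of reach is approached as far as the arm can. A call with a gripper value outside its range is refused whole. The fingers move at their own pace and stop on an object; "newtons" is the grip in N (left out, the last holds). Time passes only in rows, so rows that do not move let the fingers close. It gives the time, the measured TCP pose, the force, the opening and the grip force at its end, in the units of the state.
- env.state(): the state, without advancing time (a new reading comes with each control period).
- env.camera(name): name is "side" or "top"; returns the picture (400x640x3 uint8, red, green, blue); there is no depth.
- env.camera_params(name): a dict with "fx", "fy", "cx", "cy" (pixels), "k1" (the pictures are not rectified: a ray, as slopes to the right and down, at radius r is drawn at 1 + k1 r^2 times it, then the intrinsics apply), "camera_from_world" (4x4, takes a point from world to camera coordinates). Camera axes: x right, y down, z forward; pixel columns grow to the right and rows downward; lengths in m; the calibration is good to about 2 mm. A picture is of the moment at which its call begins. camera_params takes no time and is no camera call.
- env.sign_off(): hands the job in; it is judged then, once.
The state is a dict: "time": time; "q": joint angles; "dq": joint speeds; "joint_torque": joint torques, N m; "position": TCP position; "eef_rot": TCP orientation; "wrist_force": force on the tool from outside, world axes, zero at the start; "ft_torque": the same for the moment, N m; "width": finger opening in m; "grasp_force": force on a finger pad.
Only numpy, scipy, OpenCV 4.12 (cv2) and the standard library are available. Lean on these libraries where they do the work, as an engineer would, in place of code of your own. Each camera call takes 0.05 s, during which the arm holds its last target. There are 200 camera calls.

## Working session

There is one attempt and no reset: what is moved stays moved. The work goes in short steps, Python scripts to look and compute and a tool call to move; the robot and the scene stay as the last step left them, time stands still between calls to the robot, and variables do not carry over. Pictures are saved under pics/ and viewed, at most 10 in all, crops included, and the job is handed in when it is done.

Besides the shell and the picture viewer there is one more tool, called after "Call:" in YAML: its name, and indented under it one key for each argument. play_rows: Moves the arm, as the interface text tells. Its arguments: {"type":"object","properties":{"steps":{"type":"array","items":{"type":"object","properties":{"hand":{"type":"number"},"offset":{"type":"array","items":{"type":"number"}},"turn":{"type":"array","items":{"type":"number"}}}}},"newtons":{"type":"number"}},"required":["steps"]}

```bash
mkdir -p pics
cat > h.py <<'E'
import numpy as np, cv2
from plant import env
def pix2z(name,u,v,z):
    p=env.camera_params(name);x=(u-p["cx"])/p["fx"];y=(v-p["cy"])/p["fy"]
    a,b=x,y
    for _ in range(20):
        s=1+p["k1"]*(a*a+b*b);a,b=x/s,y/s
    T=np.array(p["camera_from_world"]);R,t=T[:3,:3],T[:3,3]
    c=-R.T@t;d=R.T@np.array([a,b,1]);return c+d*(z-c[2])/d[2]
def proj(name,P):
    p=env.camera_params(name);T=np.array(p["camera_from_world"]);c=(T[:3,:3]@np.array(P).T).T+T[:3,3]
    a=c[:,0]/c[:,2];b=c[:,1]/c[:,2];s=1+p["k1"]*(a*a+b*b)
    return np.c_[p["fx"]*a*s+p["cx"],p["fy"]*b*s+p["cy"]]
E
python3 - <<'E'
from h import *
for n in("top","side"):
    im=env.camera(n);cv2.imwrite(f"pics/{n}0.png",im[...,::-1])
    p=env.camera_params(n);T=np.array(p["camera_from_world"]);print(n,p["fx"],p["k1"],-T[:3,:3].T@T[:3,3],T[2,:3])
print(env.state())
E
```

```text
top 502.25341270737647 -0.09374552094786319 [ 0.25932031 -0.04349294  1.28124611] [ 0.22645927 -0.01538011 -0.9738992 ]
side 414.3799313597532 0.014776311196438395 [0.14964503 0.65545805 0.64745352] [ 0.38549539 -0.72003873 -0.5770074 ]
{'time': 0.1, 'q': array([ 1.21478337,  0.68992661, -0.1945324 ,  1.56625017,  0.15728218,
        0.90250977, -0.21512439]), 'dq': array([ 6.28323005e-04, -2.08236243e-03, -6.08827079e-04, -3.35402478e-03,
       -5.69008960e-04,  7.36154501e-05,  1.60642785e-03]), 'joint_torque': array([-3.90097921e-03, -5.40607274e+01, -1.27148084e+00, -1.58987904e+01,
        9.43448249e-03,  4.40455391e-03, -1.66315721e-05]), 'position': array([ 0.23722884, -0.57752773,  0.19964536]), 'eef_rot': array([-3.08047551e+00, -6.08207419e-01,  6.74361130e-04]), 'wrist_force': array([-0.01115085, -0.28317527,  0.46306626]), 'ft_torque': array([0.0124339 , 0.00813689, 0.04908228]), 'grasp_force': 0.0, 'width': 0.08534120269949332}
```

View pics/top0.png

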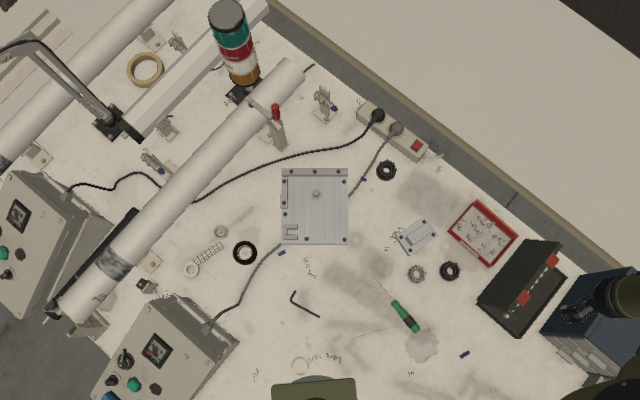

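View pics/side0.png

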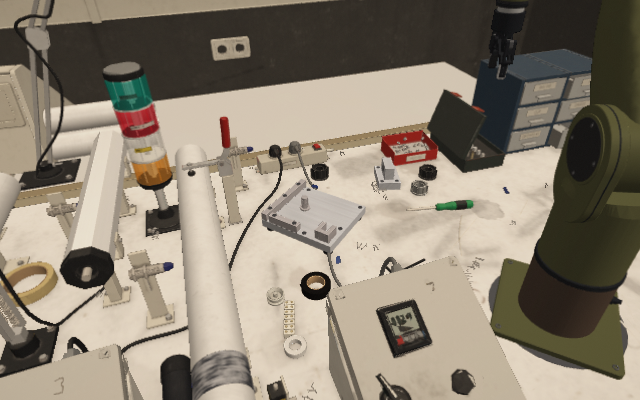

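Run:
```python
from h import *
im=cv2.imread("pics/top0.png")
a=im[155:260,265:365];b=im[205:290,380:480]
cv2.imwrite("pics/c1.png",cv2.resize(a,None,fx=5.5,fy=5.5,interpolation=cv2.INTER_CUBIC))
cv2.imwrite("pics/c2.png",cv2.resize(b,None,fx=7,fy=7,interpolation=cv2.INTER_CUBIC))
```

```text
(no output)
```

View pics/c1.png

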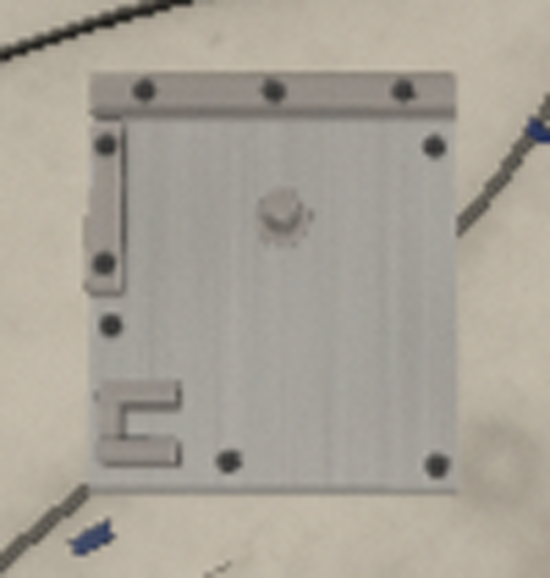

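View pics/c2.png

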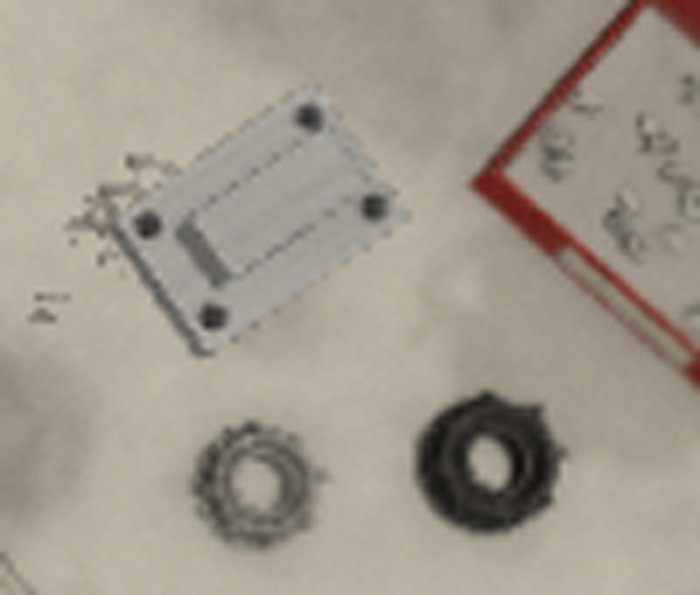

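```bash
cat > fit.py <<'E'
from h import *
from scipy.optimize import least_squares
def fit(name,obj,px,x0):
    obj=np.array(obj,float)/1000;px=np.array(px,float)
    def W(p):
        c,s=np.cos(p[2]),np.sin(p[2]);o=obj.copy()
        o[:,0]=p[0]+c*obj[:,0]-s*obj[:,1];o[:,1]=p[1]+s*obj[:,0]+c*obj[:,1];return o
    r=least_squares(lambda p:(proj(name,W(p))-px).ravel(),x0,loss="soft_l1")
    return r.x,(proj(name,W(r.x))-px).round(1)
E
python3 - <<'E'
from fit import *
up=lambda P,k,o:(np.array(P)+.5)/k-.5+np.array(o)
F=[(95,85,52),(95,-85,52),(79,-85,52),(-95,-85,32),(-95,85,32),(30,-4,66),(-50,78,56),(-50,42,56),(-86,42,56),(-86,78,56),(-7,69,52)]
P=up([(92,73),(456,73),(456,109),(457,487),(90,487),(280,205),(98,381),(181,382),(181,465),(98,465),(122,292)],5.5,(265,155))
x,e=fit("top",F,P,[.6,0,0]);print("fixture",x,e.tolist())
c,s=np.cos(x[2]),np.sin(x[2])
for n,(a,b) in dict(bore=(30,-4),notch=(-68,60),seat=(49,24)).items(): print(n,x[0]+(c*a-s*b)/1e3,x[1]+(s*a+c*b)/1e3)
B=[(30,45,24),(30,-45,24),(-30,-45,24),(-30,45,24),(13,30,60),(13,-30,60),(-13,-30,60),(-13,30,60)]
Q=up([(118,210),(312,88),(405,215),(205,343),(195,212),(315,135),(360,200),(238,278)],7,(380,205))
for y0 in (.5,-.5):
  x,e=fit("top",B,Q,[.55,-.25,y0]);print("bracket",x,e.tolist())
for n,(u,v),z in (("tape",(245,252),.019),("wheel",up((256,485),7,(380,205)),.018),("ring",up((490,463),7,(380,205)),.03)):print(n,pix2z("top",u,v,z))
E
```

```text
fixture [ 0.53163981 -0.04053805 -0.08066511] [[-0.4, 0.6], [0.1, 0.3], [0.2, -0.2], [0.6, 0.2], [-0.5, 0.4], [0.2, -0.2], [0.3, 0.3], [-0.3, 0.1], [-0.4, -0.6], [0.1, -0.6], [-0.1, -0.2]]
bore 0.5612199499966609 -0.046942368993976816
notch 0.46869558356535246 0.024746135080839497
seat 0.5824143428277897 -0.020564391199615905
bracket [ 0.43582383 -0.2927727   0.47839185] [[-1.0, 0.5], [0.4, -0.7], [0.5, 0.7], [-0.1, 1.5], [-1.1, 0.5], [1.7, -1.4], [1.2, -1.9], [-1.3, -0.1]]
bracket [ 0.43582383 -0.2927727   0.4783926 ] [[-1.0, 0.5], [0.4, -0.7], [0.5, 0.7], [-0.1, 1.5], [-1.1, 0.5], [1.7, -1.4], [1.2, -1.9], [-1.3, -0.1]]
tape [0.43161374 0.14383092 0.019     ]
wheel [ 0.34040701 -0.28067961  0.018     ]
ring [ 0.33979836 -0.36292189  0.03      ]
```

Run:
```python
from h import *
im=cv2.imread("pics/side0.png")
a=im[145:205,355:455];b=im[170:255,255:370]
a=cv2.resize(a,(500,300),interpolation=cv2.INTER_CUBIC)
b=cv2.resize(b,(690,510),interpolation=cv2.INTER_CUBIC)
cv2.imwrite("pics/s1.png",cv2.resize(im[145:205,365:465],(800,480),interpolation=cv2.INTER_CUBIC));cv2.imwrite("pics/s2.png",b)
```

```text
(no output)
```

View pics/s1.png

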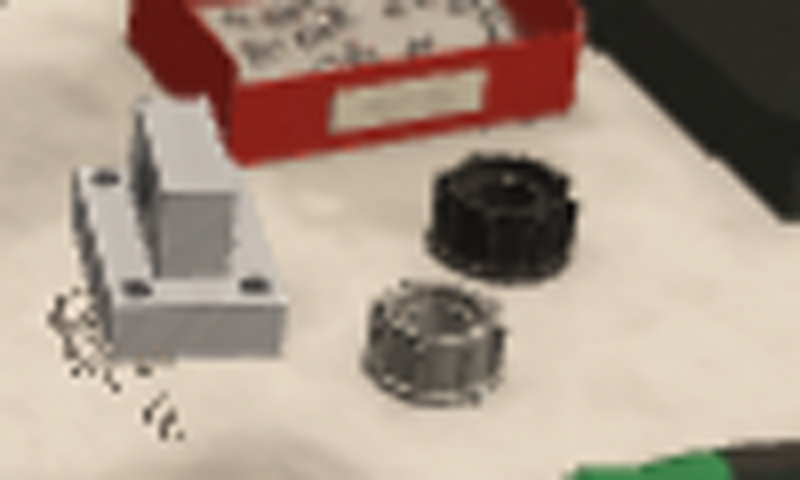

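View pics/s2.png

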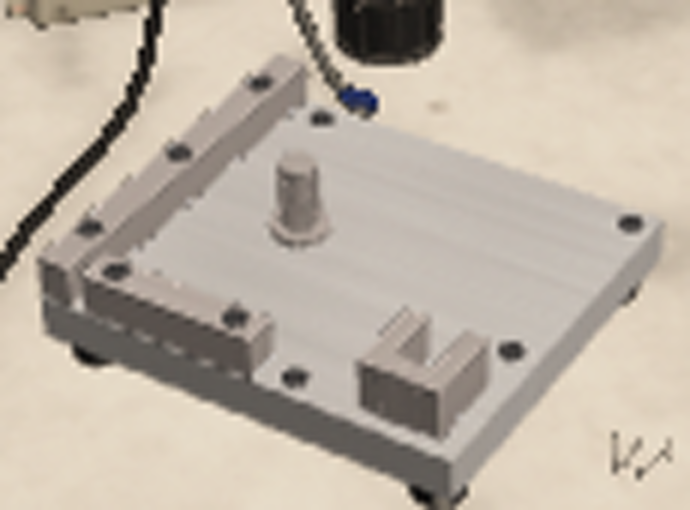

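```bash
cat > fit2.py <<'E'
from h import *
from scipy.optimize import least_squares
up=lambda P,k,o:(np.array(P)+.5)/k-.5+np.array(o)
def fit2(views,x0):
    def W(p,obj):
        obj=np.array(obj,float)/1000;c,s=np.cos(p[2]),np.sin(p[2])
        return np.c_[p[0]+c*obj[:,0]-s*obj[:,1],p[1]+s*obj[:,0]+c*obj[:,1],obj[:,2]]
    f=lambda p:np.vstack([proj(n,W(p,o))-q for n,o,q in views])
    r=least_squares(lambda p:f(p).ravel(),x0,loss="soft_l1");return r.x,f(r.x).round(1).tolist()
E
python3 - <<'E'
from fit2 import *
F=[(95,85,52),(95,-85,52),(79,-85,52),(-95,-85,32),(-95,85,32),(30,-4,66),(-50,78,56),(-50,42,56),(-86,42,56),(-86,78,56),(-7,69,52)]
P=up([(92,73),(456,73),(456,109),(457,487),(90,487),(280,205),(98,381),(181,382),(181,465),(98,465),(122,292)],5.5,(265,155))
F2=[(95,-85,52),(79,-85,52),(95,85,52),(79,85,52),(73,85,52),(-7,85,52),(-7,69,52),(-50,78,56),(-86,78,56),(-86,42,56),(-50,42,56),(-95,-85,32),(-95,85,32),(30,-4,66)]
P2=up([(280,52),(305,70),(40,262),(68,278),(85,275),(250,350),(272,325),(358,362),(438,392),(488,345),(410,308),(665,222),(450,458),(298,158)],6,(255,170))
v1=("top",F,P);v2=("side",F2,P2)
print(fit2([v2],[.53,-.04,-.08]))
x,e=fit2([v1,v2],[.53,-.04,-.08]);print("fixture",x,e)
c,s=np.cos(x[2]),np.sin(x[2])
for n,(a,b) in dict(bore=(30,-4),notch=(-68,60),seat=(49,24)).items(): print(n,x[0]+(c*a-s*b)/1e3,x[1]+(s*a+c*b)/1e3)
B=[(30,45,24),(30,-45,24),(-30,-45,24),(-30,45,24),(13,30,60),(-13,30,60)]
Q=up([(118,210),(312,88),(405,215),(205,343),(195,212),(238,278)],7,(380,205))
B2=[(30,45,24),(-30,45,24),(-30,45,0),(30,45,0),(30,-45,24),(13,30,60),(-13,30,60),(13,-30,60),(-13,-30,60)]
Q2=up([(110,306),(285,303),(283,355),(115,357),(78,168),(158,190),(238,190),(138,98),(208,98)],8,(365,145))
w1=("top",B,Q);w2=("side",B2,Q2)
for w in ([w1],[w2],[w1,w2]):print("bracket",fit2(w,[.43,-.29,.48]))
from scipy.spatial.transform import Rotation as R
print(R.from_rotvec(env.state()["eef_rot"]).as_matrix().round(4))
E
```

```text
(array([ 0.53033522, -0.04101303, -0.08612162]), [[-0.4, 0.4], [0.5, -0.9], [-0.7, -0.5], [0.0, -1.0], [-0.8, 0.3], [0.0, -1.0], [0.3, -0.7], [-0.2, 0.2], [0.5, 0.7], [0.5, -0.7], [-0.3, 0.3], [-0.1, 0.1], [0.5, 1.3], [-0.0, 1.1]])
fixture [ 0.53094408 -0.04084656 -0.08264411] [[-0.1, 0.8], [0.3, 0.6], [0.4, 0.1], [0.7, 0.5], [-0.4, 0.6], [0.4, 0.1], [0.4, 0.5], [-0.2, 0.3], [-0.3, -0.4], [0.2, -0.4], [0.1, 0.0], [-0.8, 0.4], [0.1, -0.9], [-0.9, -0.4], [-0.2, -0.9], [-1.0, 0.4], [-0.1, -1.0], [0.2, -0.7], [-0.3, 0.2], [0.4, 0.6], [0.3, -0.7], [-0.5, 0.3], [-0.4, -0.0], [0.4, 1.2], [-0.3, 1.1]]
bore 0.5605114843569619 -0.04730940949837802
notch 0.4681291702009492 0.024562059327434833
seat 0.5817580375351472 -0.020973426926115025
bracket (array([ 0.43687044, -0.29405705,  0.4846356 ]), [[-0.5, 0.2], [0.7, -1.2], [0.9, 0.2], [0.5, 1.1], [-0.6, 0.1], [-0.8, -0.5]])
bracket (array([ 0.43499889, -0.29664448,  0.48851789]), [[0.0, -0.1], [0.4, -0.4], [-0.2, 0.5], [-1.2, 0.8], [-0.2, -0.2], [0.5, -0.1], [0.2, -0.4], [-0.2, 0.1], [0.4, -0.1]])
bracket (array([ 0.43554089, -0.29512391,  0.48658513]), [[-0.1, 0.7], [1.1, -0.7], [1.4, 0.6], [1.0, 1.6], [-0.1, 0.6], [-0.2, 0.0], [-0.4, 0.1], [0.0, -0.1], [-0.6, 0.7], [-1.6, 1.0], [-0.6, -0.0], [0.1, 0.1], [-0.2, -0.1], [-0.6, 0.3], [0.0, 0.1]])
[[ 9.250e-01  3.801e-01 -7.000e-04]
 [ 3.801e-01 -9.250e-01  1.500e-03]
 [-1.000e-04 -1.700e-03 -1.000e+00]]
```

Call:
play_rows:
  steps:
    - {"hand": 0.3, "offset": [0, 0, -0.035], "turn": [0, 0, 0]}
    - {"hand": 0.3, "offset": [0, 0, -0.035], "turn": [0, 0, 0]}
    - {"hand": 0.3, "offset": [0, 0, -0.03], "turn": [0, 0, 0]}
    - {"hand": 0.3, "offset": [0.0294, -0.0216, 0]}
    - {"hand": 0.3, "offset": [0.0294, -0.0216, 0]}
    - {"hand": 0.3, "offset": [0.0294, -0.0216, 0]}
    - {"hand": 0.3, "offset": [0.0294, -0.0216, 0]}
    - {"hand": 0.3, "offset": [0.0294, -0.0216, 0]}
    - {"hand": 0.3, "offset": [0.0294, -0.0216, 0]}
    - {"hand": 0.3, "offset": [0.0294, -0.0216, 0]}
    - {"hand": 0.3, "offset": [0.0294, -0.0216, 0]}
    - {"hand": 0.3, "offset": [0.0294, -0.0216, 0]}
    - {"hand": 0.3, "offset": [0.0294, -0.0216, 0]}
    - {"hand": 0.3, "offset": [0.0294, -0.0216, 0]}
    - {"hand": 0.3, "offset": [0.0294, -0.0216, 0]}
    - {"hand": 0.3, "offset": [0.0294, -0.0216, 0]}
    - {"hand": 0.3, "offset": [0.0294, -0.0216, 0]}
    - {"hand": 0.3, "offset": [0.0294, -0.0216, 0]}
    - {"hand": 0.3, "offset": [0.0294, -0.0216, 0]}
    - {"hand": 0.3, "offset": [0.0294, -0.0216, 0]}
  newtons: 40

```text
validation failed for argument at $.st...
```

Call:
play_rows:
  steps:
    - {"hand": 0.3, "offset": [0, 0, -0.035], "turn": [0, 0, 0]}
    - {"hand": 0.3, "offset": [0, 0, -0.035], "turn": [0, 0, 0]}
    - {"hand": 0.3, "offset": [0, 0, -0.03], "turn": [0, 0, 0]}
    - {"hand": 0.3, "offset": [0.0294, -0.0216, 0], "turn": [0, 0, 0]}
    - {"hand": 0.3, "offset": [0.0294, -0.0216, 0], "turn": [0, 0, 0]}
    - {"hand": 0.3, "offset": [0.0294, -0.0216, 0], "turn": [0, 0, 0]}
    - {"hand": 0.3, "offset": [0.0294, -0.0216, 0], "turn": [0, 0, 0]}
    - {"hand": 0.3, "offset": [0.0294, -0.0216, 0], "turn": [0, 0, 0]}
    - {"hand": 0.3, "offset": [0.0294, -0.0216, 0], "turn": [0, 0, 0]}
    - {"hand": 0.3, "offset": [0.0294, -0.0216, 0], "turn": [0, 0, 0]}
    - {"hand": 0.3, "offset": [0.0294, -0.0216, 0], "turn": [0, 0, 0]}
    - {"hand": 0.3, "offset": [0.0294, -0.0216, 0], "turn": [0, 0, 0]}
    - {"hand": 0.3, "offset": [0.0294, -0.0216, 0], "turn": [0, 0, 0]}
    - {"hand": 0.3, "offset": [0.0294, -0.0216, 0], "turn": [0, 0, 0]}
    - {"hand": 0.3, "offset": [0.0294, -0.0216, 0], "turn": [0, 0, 0]}
    - {"hand": 0.3, "offset": [0.0294, -0.0216, 0], "turn": [0, 0, 0]}
    - {"hand": 0.3, "offset": [0.0294, -0.0216, 0], "turn": [0, 0, 0]}
    - {"hand": 0.3, "offset": [0.0294, -0.0216, 0], "turn": [0, 0, 0]}
    - {"hand": 0.3, "offset": [0.0294, -0.0216, 0], "turn": [0, 0, 0]}
    - {"hand": 0.3, "offset": [0.0294, -0.0216, 0], "turn": [0, 0, 0]}
  newtons: 40

```text
time: 1.77
position: [0.5606, -0.047, 0.3]
eef_rot: [3.082, 0.608, -0.001]
wrist_force: [-0.0, 0.2, 0.7]
width: 0.0553
grasp_force: 0.0
```

Call:
play_rows:
  steps:
    - {"hand": 0.3, "offset": [0, 0, 0.03], "turn": [0, 0, 6.76]}
    - {"hand": 0.3, "offset": [0, 0, 0.03], "turn": [0, 0, 6.76]}
    - {"hand": 0.3, "offset": [0, 0, 0.03], "turn": [0, 0, 6.76]}
    - {"hand": 0.3, "offset": [0, 0, 0.03], "turn": [0, 0, 6.77]}
    - {"hand": 0.3, "offset": [0, 0, 0.03], "turn": [0, 0, 0]}
    - {"hand": 0.3, "offset": [0, 0, 0.03], "turn": [0, 0, 0]}
    - {"hand": 0.3, "offset": [0, 0, 0.02], "turn": [0, 0, 0]}
    - {"hand": 0.3, "offset": [0, 0, 0], "turn": [0, 0, 0]}
    - {"hand": 0.3, "offset": [0, 0, 0], "turn": [0, 0, 0]}

```text
time: 2.52
position: [0.5594, -0.0485, 0.0997]
eef_rot: [3.139, -0.129, -0.004]
wrist_force: [-0.6, -0.3, 0.9]
width: 0.0556
grasp_force: 0.0
```

Run:
```python
from h import *
from scipy.spatial.transform import Rotation as R
s=env.state();print(s["position"],R.from_rotvec(s["eef_rot"]).as_matrix().round(4).tolist(),s["q"].round(2))
im=env.camera("side")[...,::-1]
cv2.imwrite("pics/a1.png",cv2.resize(im[120:255,240:380],None,fx=4.4,fy=4.4,interpolation=cv2.INTER_CUBIC))
```

```text
[ 0.55943518 -0.04847522  0.09965118] [[0.9966, -0.0821, -0.0026], [-0.0821, -0.9966, 0.0], [-0.0026, 0.0002, -1.0]] [ 0.06  0.75 -0.1   1.85  0.13  0.55 -1.78]
```

View pics/a1.png

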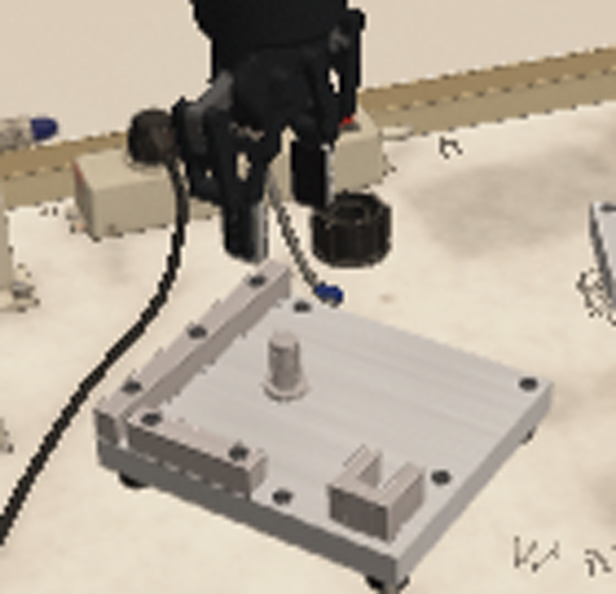

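Run:
```python
from h import *
P=[(.5594,-.0485,.0997),(.5605,-.0473,.066),(.5594,-.0485,.106),(.5594,-.0205,.106),(.5594,-.0765,.106)]
print((proj("side",P)-[240,120])*4.4, proj("top",P))
im=env.camera("top")[...,::-1]
cv2.imwrite("pics/a2.png",cv2.resize(im[130:260,250:390],None,fx=4.4,fy=4.4,interpolation=cv2.INTER_CUBIC))
```

```text
[[281.57163527 287.42377648]
 [281.25161939 338.99877919]
 [281.09553912 277.67872417]
 [255.52598707 304.46649531]
 [305.63071866 251.97337068]] [[316.19115201 189.03012484]
 [315.89650238 191.96527284]
 [316.14852429 188.38908451]
 [304.5880937  189.34449749]
 [327.70252619 187.43528712]]
```

View pics/a2.png

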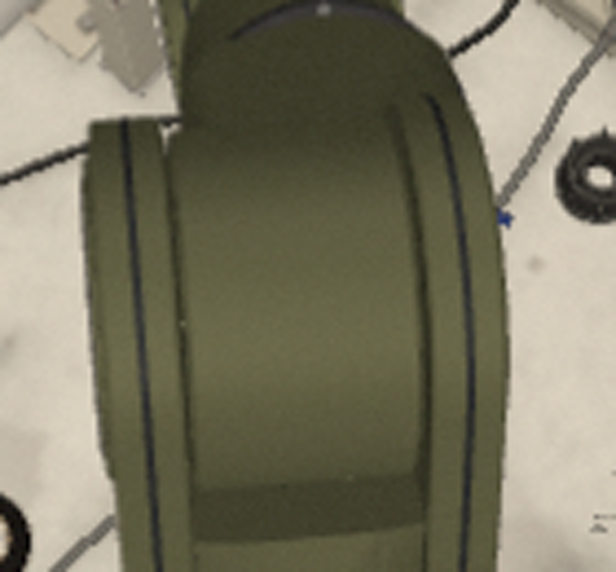

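Run:
```python
from h import *
a=cv2.imread("pics/side0.png")
b=env.camera("side")[...,::-1]
d=np.abs(a.astype(int)-b).max(2)>45
def bottoms(m,u0,u1,v0,v1):
    for u in range(u0,u1,2):
        r=np.where(m[v0:v1,u])[0]; print(u,(r.max()+v0 if len(r) else None),end="; ")
    print()
bottoms(d,276,330,100,200)      # now
bottoms(d,484,530,30,100)   # start
# TCP +-half-width along closing axis, z range
y=np.array([.0821,.9966,0])
for z in(.10,.108,.116,.124,.132):
    print(z,proj("side",[np.array([.5594,-.0485,z])+k*y for k in(.028,-.028)]).round(1).tolist())
y=np.array([.38,-.925,0])
for z in(.2,.213,.226,.24):
    print(z,proj("side",[np.array([.2372,-.5775,z])+k*y for k in(.0425,-.0425)]).round(1).tolist())
```

```text
276 None; 278 145; 280 148; 282 162; 284 164; 286 164; 288 165; 290 175; 292 177; 294 178; 296 178; 298 178; 300 156; 302 154; 304 146; 306 164; 308 164; 310 166; 312 164; 314 154; 316 148; 318 145; 320 143; 322 None; 324 None; 326 None; 328 None; 
484 None; 486 None; 488 None; 490 63; 492 65; 494 66; 496 65; 498 78; 500 78; 502 78; 504 70; 506 69; 508 63; 510 63; 512 63; 514 None; 516 59; 518 62; 520 66; 522 69; 524 72; 526 75; 528 78; 
0.1 [[297.4, 191.1], [310.4, 179.6]]
0.108 [[297.2, 188.2], [310.3, 176.8]]
0.116 [[297.0, 185.3], [310.2, 174.0]]
0.124 [[296.8, 182.4], [310.0, 171.2]]
0.132 [[296.7, 179.5], [309.9, 168.3]]
0.2 [[487.8, 83.4], [495.5, 94.5]]
0.213 [[488.8, 79.0], [496.6, 89.9]]
0.226 [[489.8, 74.6], [497.7, 85.3]]
0.24 [[490.8, 69.8], [498.9, 80.3]]
```

Call:
play_rows:
  steps:
    - {"hand": 0.3, "offset": [0.001, -0.0012, 0.02], "turn": [0, 0, 0]}
    - {"hand": 0.3, "offset": [0, 0, 0.02], "turn": [0, 0, 0]}
    - {"hand": 0.3, "offset": [0, 0, 0.014], "turn": [0, 0, 0]}
    - {"hand": 0.3, "offset": [0, 0, 0], "turn": [0, 0, 0]}
    - {"hand": 0.3, "offset": [0, 0, 0], "turn": [0, 0, 0]}

```text
time: 3.08
position: [0.562, -0.0475, 0.0473]
eef_rot: [3.139, -0.129, 0.002]
wrist_force: [0.5, -0.3, 0.1]
width: 0.0559
grasp_force: 0.0
```

Run:
```python
from h import *
s=env.state();print(s["position"],s["wrist_force"])
im=env.camera("side")[...,::-1]
cv2.imwrite("pics/a3.png",cv2.resize(im[130:240,250:370],None,fx=5,fy=5,interpolation=cv2.INTER_CUBIC))
```

```text
[ 0.56197195 -0.04750868  0.04728844] [ 0.50098772 -0.27947368  0.05418451]
```

View pics/a3.png

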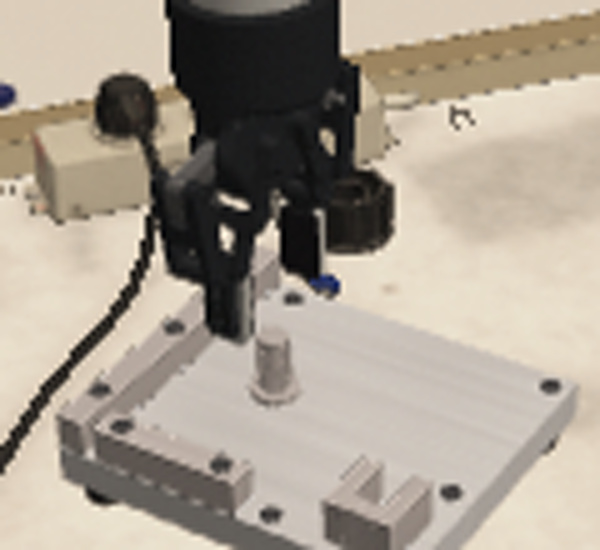

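Call:
play_rows:
  steps:
    - {"hand": 0.3, "offset": [-0.001, 0, 0.006], "turn": [0, 0, 0]}
    - {"hand": -0.3, "offset": [0, 0, 0], "turn": [0, 0, 0]}
    - {"hand": -1, "offset": [0, 0, 0], "turn": [0, 0, 0]}
    - {"hand": -1, "offset": [0, 0, 0], "turn": [0, 0, 0]}
    - {"hand": -1, "offset": [0, 0, 0], "turn": [0, 0, 0]}
    - {"hand": -1, "offset": [0, 0, 0], "turn": [0, 0, 0]}
    - {"hand": -1, "offset": [0, 0, 0], "turn": [0, 0, 0]}
    - {"hand": -1, "offset": [0, 0, 0], "turn": [0, 0, 0]}
  newtons: 40

```text
time: 3.8
position: [0.5605, -0.0474, 0.0404]
eef_rot: [3.139, -0.129, 0.0]
wrist_force: [-0.1, 0.1, 0.0]
width: -0.0001
grasp_force: 0.0
```

Run:
```python
from h import *
a=cv2.imread("pics/side0.png");b=env.camera("side")[...,::-1]
d=np.abs(a.astype(int)-b).max(2)>30
for u in range(290,322,2):
    r=np.where(d[100:235,u])[0]; print(u,r.max()+100 if len(r) else None,end="; ")
print()
for z in(.04,.05,.06,.066,.07,.075,.08):print(z,proj("side",[(.5605,-.0474,z)]).round(1).tolist())
cv2.imwrite("pics/a4.png",cv2.resize(b[150:225,270:340],None,fx=8,fy=8,interpolation=cv2.INTER_CUBIC))
print(env.state()["wrist_force"],env.state()["width"])
```

```text
290 182; 292 183; 294 184; 296 184; 298 193; 300 195; 302 195; 304 196; 306 196; 308 195; 310 180; 312 168; 314 171; 316 163; 318 162; 320 156; 
0.04 [[304.4, 205.7]]
0.05 [[304.2, 202.4]]
0.06 [[304.0, 199.0]]
0.066 [[303.9, 197.0]]
0.07 [[303.9, 195.7]]
0.075 [[303.8, 194.0]]
0.08 [[303.7, 192.3]]
[0.70706518 0.22465121 0.00970396] 0.00014114445327555828
```

View pics/a4.png

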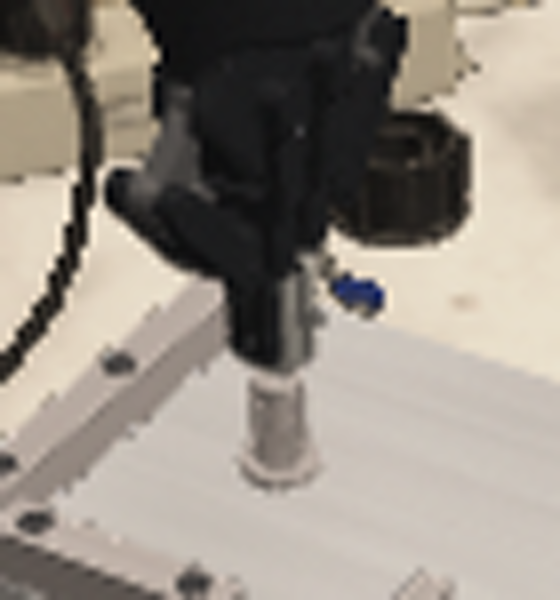

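Call:
play_rows:
  steps:
    - {"hand": 0.3, "offset": [0, 0, 0], "turn": [0, 0, 0]}
    - {"hand": 0.3, "offset": [0, 0, 0], "turn": [0, 0, 0]}
    - {"hand": 0.3, "offset": [0, 0, 0], "turn": [0, 0, 0]}
    - {"hand": 0.3, "offset": [0, 0, 0], "turn": [0, 0, 0]}
    - {"hand": 0.3, "offset": [0, 0, 0], "turn": [0, 0, 0]}
    - {"hand": 0.3, "offset": [0, 0, 0.009], "turn": [0, 0, 0]}
    - {"hand": 0.3, "offset": [0, 0, 0.009], "turn": [0, 0, 0]}
    - {"hand": 0.3, "offset": [0, 0, 0.008], "turn": [0, 0, 0]}
    - {"hand": 0.3, "offset": [0, 0, 0], "turn": [0, 0, 0]}

```text
time: 4.6
position: [0.5588, -0.0472, 0.0122]
eef_rot: [3.139, -0.129, -0.006]
wrist_force: [0.6, -0.2, 0.1]
width: 0.0553
grasp_force: 0.0
```

Run:
```python
from h import *
s=env.state();print(s["position"],s["wrist_force"],s["width"])
a=cv2.imread("pics/side0.png");b=env.camera("side")[...,::-1]
d=np.abs(a.astype(int)-b).max(2)>30
for u in range(284,326,2):
    r=np.where(d[100:235,u])[0]; print(u,r.max()+100 if len(r) else None,end="; ")
```

```text
[ 0.55879674 -0.04722743  0.01220461] [ 0.57211871 -0.20955507  0.0844776 ] 0.055326166558459795
284 193; 286 197; 288 198; 290 199; 292 204; 294 209; 296 209; 298 210; 300 211; 302 209; 304 189; 306 181; 308 196; 310 197; 312 197; 314 198; 316 192; 318 166; 320 163; 322 163; 324 None;
```

Call:
play_rows:
  steps:
    - {"hand": 0.3, "offset": [0.0015, 0, -0.002], "turn": [0, 0, 0]}
    - {"hand": 0, "offset": [0, 0, 0], "turn": [0, 0, 0]}
    - {"hand": -0.4, "offset": [0, 0, 0], "turn": [0, 0, 0]}
    - {"hand": -1, "offset": [0, 0, 0], "turn": [0, 0, 0]}
    - {"hand": -1, "offset": [0, 0, 0], "turn": [0, 0, 0]}
    - {"hand": -1, "offset": [0, 0, 0], "turn": [0, 0, 0]}
    - {"hand": -1, "offset": [0, 0, 0], "turn": [0, 0, 0]}
    - {"hand": -1, "offset": [0, 0, 0], "turn": [0, 0, 0]}
  newtons: 40

```text
time: 5.32
position: [0.5622, -0.0475, 0.0168]
eef_rot: [3.139, -0.129, 0.001]
wrist_force: [-0.0, -0.3, 6.1]
width: 0.0128
grasp_force: 39.0
```

Call:
play_rows:
  steps:
    - {"hand": -1, "offset": [0, 0, -0.002], "turn": [0, 0, 0]}
    - {"hand": -1, "offset": [0, 0, 0], "turn": [0, 0, 0]}
    - {"hand": -1, "offset": [0, 0, 0], "turn": [0, 0, 0]}
  newtons: 40

```text
time: 5.57
position: [0.5617, -0.0475, 0.0182]
eef_rot: [3.139, -0.129, -0.001]
wrist_force: [-0.4, -0.1, -0.6]
width: 0.013
grasp_force: 39.0
```

Run:
```python
from h import *
s=env.state();print(s["position"],s["wrist_force"],s["ft_torque"],s["width"])
b=env.camera("side")[...,::-1]
# print darkness profile down the columns at the pin
for u in (298,301,304,307,310): print(u,b[185:218,u].mean(1).round().astype(int).tolist())
a=cv2.imread("pics/side0.png")
for u in (298,301,304,307,310): print(u,a[185:218,u].mean(1).round().astype(int).tolist())
```

```text
[ 0.56168357 -0.04750043  0.0182363 ] [-0.38061627 -0.1041741  -0.62025135] [0.00441429 0.01668451 0.00305063] 0.012970472577550029
298 [29, 30, 32, 29, 28, 29, 29, 28, 28, 28, 27, 26, 17, 16, 17, 19, 25, 25, 77, 191, 193, 195, 194, 193, 191, 191, 194, 195, 192, 191, 191, 190, 189]
301 [18, 23, 42, 22, 23, 25, 24, 23, 26, 28, 24, 23, 20, 22, 21, 21, 18, 16, 19, 48, 134, 172, 172, 155, 120, 192, 192, 194, 197, 192, 191, 190, 191]
304 [24, 20, 29, 28, 29, 30, 34, 29, 63, 113, 100, 100, 100, 101, 100, 88, 87, 88, 87, 87, 90, 113, 112, 148, 157, 136, 193, 194, 194, 198, 194, 192, 191]
307 [24, 20, 20, 23, 20, 17, 15, 15, 16, 21, 74, 187, 159, 128, 129, 139, 127, 127, 127, 126, 129, 139, 158, 171, 160, 165, 194, 192, 195, 195, 198, 196, 194]
310 [28, 22, 47, 134, 111, 112, 111, 113, 114, 116, 142, 141, 142, 141, 148, 156, 197, 196, 195, 193, 188, 189, 162, 178, 195, 198, 198, 195, 193, 195, 196, 198, 198]
298 [135, 165, 130, 131, 133, 132, 131, 134, 161, 187, 186, 190, 190, 188, 188, 185, 185, 185, 184, 183, 185, 188, 186, 185, 183, 184, 185, 187, 184, 183, 183, 182, 182]
301 [132, 131, 133, 133, 136, 177, 188, 187, 185, 186, 188, 179, 149, 112, 124, 120, 119, 121, 130, 147, 154, 129, 165, 160, 107, 135, 184, 186, 188, 185, 183, 183, 183]
304 [132, 131, 134, 175, 189, 190, 189, 187, 187, 184, 173, 163, 168, 163, 104, 109, 110, 111, 111, 111, 111, 116, 115, 126, 164, 132, 166, 186, 187, 190, 187, 185, 184]
307 [204, 203, 190, 151, 60, 77, 189, 189, 187, 188, 185, 175, 161, 118, 116, 113, 113, 113, 113, 115, 132, 123, 146, 166, 159, 147, 187, 185, 187, 187, 190, 187, 186]
310 [186, 187, 189, 188, 126, 130, 190, 189, 189, 187, 188, 187, 185, 188, 188, 189, 190, 189, 187, 185, 185, 188, 184, 170, 187, 189, 190, 187, 185, 187, 188, 191, 190]
```

Call:
play_rows:
  steps:
    - {"hand": -1, "offset": [0, 0, -0.01], "turn": [0, 0, 0]}
    - {"hand": -1, "offset": [0, 0, -0.02], "turn": [0, 0, 0]}
    - {"hand": -1, "offset": [0, 0, -0.02], "turn": [0, 0, 0]}
    - {"hand": -1, "offset": [0, 0, -0.01], "turn": [0, 0, 0]}
    - {"hand": -1, "offset": [0, 0, 0], "turn": [0, 0, 0]}
    - {"hand": -1, "offset": [-0.014, -0.0085, 0], "turn": [0, 0, 0]}
    - {"hand": -1, "offset": [-0.02, -0.013, 0], "turn": [0, 0, 0]}
    - {"hand": -1, "offset": [-0.02, -0.013, 0], "turn": [0, 0, 0]}
    - {"hand": -1, "offset": [-0.02, -0.013, 0], "turn": [0, 0, 0]}
    - {"hand": -1, "offset": [-0.014, -0.009, 0], "turn": [0, 0, 0]}
    - {"hand": -1, "offset": [-0.01, -0.006, 0], "turn": [0, 0, 0]}
    - {"hand": -1, "offset": [0, 0, 0], "turn": [0, 0, 0]}
    - {"hand": -1, "offset": [0, 0, 0], "turn": [0, 0, 0]}
    - {"hand": -1, "offset": [0, 0, 0], "turn": [0, 0, 0]}

```text
time: 6.78
position: [0.4704, 0.0222, 0.0782]
eef_rot: [3.138, -0.13, 0.002]
wrist_force: [-0.2, 0.6, -1.3]
width: 0.0133
grasp_force: 39.1
```

Run:
```python
from h import *
from scipy.spatial.transform import Rotation as R
s=env.state();print(s["position"],s["wrist_force"],s["width"],R.from_rotvec(s["eef_rot"]).as_matrix().round(4).tolist())
```

```text
[0.47036433 0.02223305 0.07818772] [-0.21219249  0.64890966 -1.25370128] 0.013261389930989655 [[0.9966, -0.083, 0.001], [-0.083, -0.9966, -0.0005], [0.001, 0.0004, -1.0]]
```

Call:
play_rows:
  steps:
    - {"hand": -1, "offset": [-0.001, -0.0004, 0.008], "turn": [0, 0, 0]}
    - {"hand": -1, "offset": [0, 0, 0.007], "turn": [0, 0, 0]}
    - {"hand": -1, "offset": [0, 0, 0.004], "turn": [0, 0, 0]}
    - {"hand": -1, "offset": [0, 0, 0.003], "turn": [0, 0, 0]}
    - {"hand": -1, "offset": [0, 0, 0.003], "turn": [0, 0, 0]}
    - {"hand": -1, "offset": [0, 0, 0], "turn": [0, 0, 0]}
    - {"hand": -1, "offset": [0, 0, 0], "turn": [0, 0, 0]}

```text
time: 7.37
position: [0.4683, 0.0233, 0.0532]
eef_rot: [3.139, -0.129, -0.001]
wrist_force: [1.2, 0.7, -0.8]
width: 0.0128
grasp_force: 39.1
```

Run:
```python
from h import *
for _ in range(3):
    env.camera("side");s=env.state();print(s["position"],s["wrist_force"],s["ft_torque"],s["width"])
```

```text
[0.46848368 0.02332595 0.05339868] [ 0.02839901 -0.14443068 -0.14503296] [-0.02496911 -0.02911816 -0.01491349] 0.013318548779214599
[0.4685249  0.02334531 0.05350489] [-1.1078916   0.25181564 -0.64859067] [-0.02347181 -0.01426905 -0.00759249] 0.01305871287861485
[0.46856607 0.02334698 0.05358221] [-0.05772833 -0.15394158 -0.83215427] [ 0.00813999 -0.00469471  0.00431264] 0.013178145397188909
```

Call:
play_rows:
  steps:
    - {"hand": -1, "offset": [0, 0, 0.004], "turn": [0, 0, 0]}
    - {"hand": -1, "offset": [0, 0, 0.004], "turn": [0, 0, 0]}
    - {"hand": -1, "offset": [0, 0, 0.003], "turn": [0, 0, 0]}
    - {"hand": -1, "offset": [0, 0, 0], "turn": [0, 0, 0]}
    - {"hand": -1, "offset": [0, 0, 0], "turn": [0, 0, 0]}

```text
time: 7.93
position: [0.4681, 0.0233, 0.0421]
eef_rot: [3.139, -0.129, -0.001]
wrist_force: [0.5, -0.3, -0.5]
width: 0.0132
grasp_force: 39.1
```

Call:
play_rows:
  steps:
    - {"hand": -1, "offset": [0, 0, 0.0015], "turn": [0, 0, 0]}
    - {"hand": -1, "offset": [0, 0, 0], "turn": [0, 0, 0]}
    - {"hand": -1, "offset": [0, 0, 0], "turn": [0, 0, 0]}

```text
time: 8.18
position: [0.4684, 0.0233, 0.0409]
eef_rot: [3.139, -0.129, 0.0]
wrist_force: [0.4, -0.4, -0.2]
width: 0.0131
grasp_force: 39.2
```

Call:
play_rows:
  steps:
    - {"hand": -1, "offset": [0, 0, 0.001], "turn": [0, 0, 0]}
    - {"hand": -1, "offset": [0, 0, 0], "turn": [0, 0, 0]}
    - {"hand": -1, "offset": [0, 0, 0], "turn": [0, 0, 0]}

```text
time: 8.43
position: [0.4686, 0.0233, 0.0407]
eef_rot: [3.139, -0.129, 0.001]
wrist_force: [-1.8, 0.1, 9.0]
width: 0.0131
grasp_force: 40.3
```

Call:
play_rows:
  steps:
    - {"hand": -1, "offset": [0, 0, 0.001], "turn": [0, 0, 0]}
    - {"hand": -1, "offset": [0, 0, 0], "turn": [0, 0, 0]}
    - {"hand": -1, "offset": [0, 0, 0], "turn": [0, 0, 0]}

```text
time: 8.68
position: [0.4687, 0.0233, 0.0405]
eef_rot: [3.139, -0.129, 0.003]
wrist_force: [-2.2, 0.9, 19.8]
width: 0.0126
grasp_force: 41.3
```

Call:
play_rows:
  steps:
    - {"hand": -1, "offset": [0, 0, -0.0015], "turn": [0, 0, 0]}
    - {"hand": -0.4, "offset": [0, 0, 0], "turn": [0, 0, 0]}
    - {"hand": 0, "offset": [0, 0, 0], "turn": [0, 0, 0]}
    - {"hand": 0.3, "offset": [0, 0, 0], "turn": [0, 0, 0]}
    - {"hand": 0.3, "offset": [0, 0, 0], "turn": [0, 0, 0]}
    - {"hand": 0.3, "offset": [0, 0, 0], "turn": [0, 0, 0]}
    - {"hand": 0.3, "offset": [0, 0, -0.015], "turn": [0, 0, 0]}
    - {"hand": 0.3, "offset": [0, 0, -0.03], "turn": [0, 0, 0]}
    - {"hand": 0.3, "offset": [0, 0, -0.04], "turn": [0, 0, 0]}
    - {"hand": 0.3, "offset": [0, 0, -0.04], "turn": [0, 0, 0]}
    - {"hand": 0.3, "offset": [0, 0, -0.035], "turn": [0, 0, 0]}
    - {"hand": 0.3, "offset": [0, 0, 0], "turn": [0, 0, 0]}

```text
time: 9.68
position: [0.4724, 0.0238, 0.2061]
eef_rot: [-3.137, 0.13, -0.018]
wrist_force: [0.1, 0.4, -0.1]
width: 0.0554
grasp_force: 0.0
```

Run:
```python
from h import *
s=env.state();print(s["position"],s["q"].round(2))
a=cv2.imread("pics/side0.png");b=env.camera("side")[...,::-1]
c,sn=np.cos(-.0826),np.sin(-.0826)
# expected pin head box at notch
n=np.array([.4681,.0246])
print(proj("side",[(n[0],n[1],z) for z in(.056,.06,.09)]).round(1).tolist())
u0=int(proj("side",[(n[0],n[1],.075)])[0,0])
for v in range(196,236,3): print(v,b[v,u0-9:u0+10].mean(1).astype(int).tolist())
np.save("pics/b.npy",b)
```

```text
[0.4724263  0.02376312 0.20614046] [-0.08  0.48 -0.1   2.02  0.08  0.64 -1.89]
[[325.1, 228.2], [325.1, 226.8], [325.0, 216.1]]
196 [193, 193, 194, 193, 194, 195, 194, 195, 196, 195, 195, 194, 195, 192, 193, 192, 193, 192, 192]
199 [191, 191, 192, 194, 194, 195, 195, 193, 191, 191, 190, 190, 191, 191, 191, 193, 193, 193, 193]
202 [196, 194, 194, 195, 195, 195, 195, 192, 191, 190, 190, 192, 194, 195, 195, 192, 190, 190, 190]
205 [194, 195, 195, 195, 197, 197, 198, 197, 197, 196, 195, 195, 195, 195, 195, 194, 191, 191, 190]
208 [196, 195, 193, 193, 192, 193, 193, 192, 193, 195, 195, 197, 198, 196, 196, 196, 196, 195, 195]
211 [196, 197, 196, 197, 196, 196, 196, 196, 195, 195, 194, 193, 193, 193, 193, 191, 194, 194, 193]
214 [197, 197, 197, 198, 198, 198, 196, 170, 178, 169, 172, 177, 180, 195, 196, 195, 196, 195, 195]
217 [198, 196, 196, 195, 195, 194, 129, 132, 153, 171, 171, 171, 167, 128, 180, 195, 195, 198, 198]
220 [198, 199, 199, 200, 200, 200, 156, 112, 101, 100, 116, 120, 125, 118, 181, 195, 195, 196, 196]
223 [195, 195, 195, 190, 154, 186, 141, 98, 100, 100, 117, 121, 125, 118, 182, 198, 196, 196, 195]
226 [198, 198, 189, 170, 166, 171, 172, 101, 100, 110, 118, 122, 125, 136, 176, 175, 167, 171, 172]
229 [172, 174, 175, 175, 174, 135, 114, 154, 167, 169, 171, 171, 165, 165, 138, 155, 175, 175, 128]
232 [83, 74, 84, 86, 109, 155, 172, 172, 177, 176, 183, 172, 173, 174, 173, 143, 137, 137, 136]
235 [84, 83, 84, 85, 87, 86, 85, 85, 96, 84, 70, 97, 154, 136, 136, 136, 135, 133, 138]
```

Call:
play_rows:
  steps:
    - {"hand": 0.3, "offset": [-0.001, 0.0357, 0], "turn": [0, 0, 0]}
    - {"hand": 0.3, "offset": [-0.001, 0.0357, 0], "turn": [0, 0, 0]}
    - {"hand": 0.3, "offset": [-0.001, 0.0357, 0], "turn": [0, 0, 0]}
    - {"hand": 0.3, "offset": [-0.001, 0.0357, 0], "turn": [0, 0, 0]}
    - {"hand": 0.3, "offset": [-0.001, 0.0357, 0], "turn": [0, 0, 0]}
    - {"hand": 0.3, "offset": [-0.001, 0.0357, 0], "turn": [0, 0, 0]}
    - {"hand": 0.3, "offset": [-0.001, 0.0357, 0], "turn": [0, 0, 0]}
    - {"hand": 0.3, "offset": [-0.001, 0.0357, 0], "turn": [0, 0, 0]}
    - {"hand": 0.3, "offset": [-0.001, 0.0357, 0], "turn": [0, 0, 0]}

```text
time: 10.48
position: [0.4315, -0.2973, 0.1988]
eef_rot: [-3.137, 0.129, 0.004]
wrist_force: [0.7, 0.6, 0.1]
width: 0.0554
grasp_force: 0.0
```

Call:
play_rows:
  steps:
    - {"hand": 0.3, "offset": [0, 0, 0], "turn": [0, 0, -6.81]}
    - {"hand": 0.3, "offset": [0, 0, 0], "turn": [0, 0, -6.81]}
    - {"hand": 0.3, "offset": [0, 0, 0], "turn": [0, 0, -6.81]}
    - {"hand": 0.3, "offset": [0, 0, 0], "turn": [0, 0, -6.81]}
    - {"hand": 0.3, "offset": [0, 0, 0], "turn": [0, 0, -6.81]}
    - {"hand": 0.3, "offset": [0, 0, 0], "turn": [0, 0, -6.81]}
    - {"hand": 0.3, "offset": [0, 0, 0], "turn": [0, 0, -6.81]}
    - {"hand": 0.3, "offset": [0, 0, 0], "turn": [0, 0, -6.81]}
    - {"hand": 0.3, "offset": [0, 0, 0], "turn": [0, 0, -6.81]}
    - {"hand": 0.3, "offset": [0, 0, 0], "turn": [0, 0, -6.81]}
    - {"hand": 0.3, "offset": [0, 0, 0], "turn": [0, 0, -6.81]}
    - {"hand": 0.3, "offset": [0, 0, 0], "turn": [0, 0, -6.81]}
    - {"hand": 0.3, "offset": [0, 0, 0], "turn": [0, 0, -6.81]}
    - {"hand": 0.3, "offset": [0, 0, 0], "turn": [0, 0, -6.81]}
    - {"hand": 0.3, "offset": [0, 0, 0], "turn": [0, 0, -6.81]}
    - {"hand": 0.3, "offset": [0, 0, 0], "turn": [0, 0, -6.81]}
    - {"hand": 0.3, "offset": [0, 0, 0], "turn": [0, 0, -6.81]}
    - {"hand": 0.3, "offset": [0, 0, 0], "turn": [0, 0, -6.81]}
    - {"hand": 0.3, "offset": [0, 0, 0], "turn": [0, 0, 0]}
    - {"hand": 0.3, "offset": [0, 0, 0], "turn": [0, 0, 0]}

```text
time: 12.15
position: [0.4322, -0.2957, 0.1991]
eef_rot: [-1.624, -2.686, -0.001]
wrist_force: [1.0, 0.4, 0.0]
width: 0.0558
grasp_force: 0.0
```

```bash
cat >> h.py <<'E'
from scipy.spatial.transform import Rotation as R
def rel(tx,ty,tz,yawy):
    """shift and turn in tool axes from here to world TCP target with tool y at yawy deg"""
    s=env.state();M=R.from_rotvec(s["eef_rot"]).as_matrix()
    y=np.radians(yawy);Y=np.array([np.cos(y),np.sin(y),0]);Z=np.array([0,0,-1.]);T=np.c_[np.cross(Y,Z),Y,Z]
    print("pos",s["position"].round(4),"shift",(M.T@(np.array([tx,ty,tz])-s["position"])).round(4),"turn",np.degrees(R.from_matrix(M.T@T).as_rotvec()).round(2),"w",s["width"].__round__(4),"F",s["wrist_force"].round(1),"T",s["ft_torque"].round(2),"q",s["q"].round(2))
E
python3 -c "
from h import *
rel(.4355,-.2951,.1,27.9)"
```

```text
pos [ 0.4322 -0.2957  0.1991] shift [-0.0013  0.0032  0.0991] turn [-0.03 -0.15 -0.21] w 0.0558 F [1.  0.4 0. ] T [ 0.01 -0.01  0.01] q [ 0.97  0.65 -0.77  1.85  0.57  0.88  0.41]
```

Call:
play_rows:
  steps:
    - {"hand": 0.3, "offset": [-0.0013, 0.0032, 0.03], "turn": [0, 0, 0]}
    - {"hand": 0.3, "offset": [0, 0, 0.04], "turn": [0, 0, 0]}
    - {"hand": 0.3, "offset": [0, 0, 0.04], "turn": [0, 0, 0]}
    - {"hand": 0.3, "offset": [0, 0, 0.03], "turn": [0, 0, 0]}
    - {"hand": 0.3, "offset": [0, 0, 0.01], "turn": [0, 0, 0]}
    - {"hand": 0.3, "offset": [0, 0, 0], "turn": [0, 0, 0]}
    - {"hand": 0.3, "offset": [0, 0, 0], "turn": [0, 0, 0]}

```text
time: 12.73
position: [0.437, -0.2956, 0.0509]
eef_rot: [1.622, 2.69, 0.0]
wrist_force: [0.2, -0.5, -0.1]
width: 0.0556
grasp_force: 0.0
```

Run:
```python
from h import *
rel(.4355,-.2951,.009,27.9)
a=cv2.imread("pics/side0.png");b=env.camera("side")[...,::-1]
d=np.abs(a.astype(int)-b).max(2)>40
print([(u,int(r.max())) for u in range(366,412,2) if len(r:=np.where(d[:200,u])[0])])
Y=np.array([.884,.468,0]);
for z in(.06,.07,.08,.09): print(z,proj("side",[np.array([.4355,-.2951,z])+k*Y for k in(.03,-.03,0)]).round(1).tolist())
```

```text
pos [ 0.437  -0.2956  0.0509] shift [ 0.0011 -0.0011  0.0419] turn [ 0.02  0.01 -0.08] w 0.0556 F [ 0.2 -0.5 -0.1] T [ 0.01 -0.05 -0.04] q [ 0.84  0.85 -0.56  1.97  0.84  0.57  0.18]
[(366, 133), (368, 140), (370, 141), (372, 141), (374, 152), (376, 155), (378, 155), (380, 138), (382, 136), (384, 132), (386, 132), (388, 132), (390, 131), (392, 131), (394, 132), (396, 132), (398, 153), (400, 154), (402, 152), (404, 150), (406, 141), (408, 140), (410, 140)]
0.06 [[376.6, 162.8], [398.5, 162.3], [387.5, 162.5]]
0.07 [[376.8, 159.7], [398.9, 159.1], [387.8, 159.4]]
0.08 [[377.0, 156.5], [399.2, 155.9], [388.1, 156.2]]
0.09 [[377.2, 153.2], [399.6, 152.7], [388.4, 152.9]]
```

Call:
play_rows:
  steps:
    - {"hand": 0.3, "offset": [0.0005, -0.0005, 0.02], "turn": [0, 0, 0]}
    - {"hand": 0.3, "offset": [0, 0, 0.015], "turn": [0, 0, 0]}
    - {"hand": 0.3, "offset": [0, 0, 0.009], "turn": [0, 0, 0]}
    - {"hand": 0.3, "offset": [0, 0, 0], "turn": [0, 0, 0]}
    - {"hand": 0, "offset": [0, 0, 0], "turn": [0, 0, 0]}
    - {"hand": -0.3, "offset": [0, 0, 0], "turn": [0, 0, 0]}
    - {"hand": -1, "offset": [0, 0, 0], "turn": [0, 0, 0]}
    - {"hand": -1, "offset": [0, 0, 0], "turn": [0, 0, 0]}
    - {"hand": -1, "offset": [0, 0, 0], "turn": [0, 0, 0]}
    - {"hand": -1, "offset": [0, 0, 0], "turn": [0, 0, 0]}
    - {"hand": -1, "offset": [0, 0, 0], "turn": [0, 0, 0]}
  newtons: 70

```text
time: 13.7
position: [0.4365, -0.2961, 0.0078]
eef_rot: [1.62, 2.689, -0.0]
wrist_force: [-2.3, -0.1, 6.0]
width: 0.0247
grasp_force: 69.9
```

```bash
python3 -c "
from h import *
rel(.4355,-.2951,.009,27.9)"
```

```text
pos [ 0.4365 -0.2961  0.0078] shift [ 0.0013 -0.0005 -0.0012] turn [ 0.06  0.12 -0.05] w 0.0247 F [-2.3 -0.1  6. ] T [0.05 0.08 0.07] q [ 0.79  0.92 -0.48  1.98  0.93  0.47  0.1 ]
```

Call:
play_rows:
  steps:
    - {"hand": -1, "offset": [0, 0, -0.005], "turn": [0, 0, 0]}
    - {"hand": -1, "offset": [0, 0, -0.015], "turn": [0, 0, 0]}
    - {"hand": -1, "offset": [0, 0, -0.02], "turn": [0, 0, 0]}
    - {"hand": -1, "offset": [0, 0, -0.02], "turn": [0, 0, 0]}
    - {"hand": -1, "offset": [0, 0, -0.02], "turn": [0, 0, 0]}
    - {"hand": -1, "offset": [0, 0, -0.01], "turn": [0, 0, 0]}
    - {"hand": -1, "offset": [0, 0, 0], "turn": [0, 0, 0]}
    - {"hand": -1, "offset": [0, 0, 0], "turn": [0, 0, 6.52]}
    - {"hand": -1, "offset": [0, 0, 0], "turn": [0, 0, 6.52]}
    - {"hand": -1, "offset": [0, 0, 0], "turn": [0, 0, 6.52]}
    - {"hand": -1, "offset": [0, 0, 0], "turn": [0, 0, 6.52]}
    - {"hand": -1, "offset": [0, 0, 0], "turn": [0, 0, 6.52]}
    - {"hand": -1, "offset": [0, 0, 0], "turn": [0, 0, 0]}
    - {"hand": -1, "offset": [0, 0, 0], "turn": [0, 0, 0]}
  newtons: 80

```text
time: 14.87
position: [0.4351, -0.2953, 0.0956]
eef_rot: [-2.307, -2.131, 0.002]
wrist_force: [0.4, 0.0, -3.9]
width: 0.0247
grasp_force: 79.2
```

```bash
python3 -c "
from h import *
rel(.5732,-.0283,.098,-4.73)"
```

```text
pos [ 0.4351 -0.2953  0.0956] shift [ 0.2771  0.1165 -0.0026] turn [-0.1  -0.01  0.19] w 0.0247 F [ 0.4  0.  -3.9] T [-0.01 -0.01 -0.01] q [ 0.8   0.76 -0.48  1.95  0.61  0.59 -0.17]
```

Call:
play_rows:
  steps:
    - {"hand": -1, "offset": [0.0145, 0.0065, 0], "turn": [0, 0, 0]}
    - {"hand": -1, "offset": [0.025, 0.0105, 0], "turn": [0, 0, 0]}
    - {"hand": -1, "offset": [0.025, 0.0105, 0], "turn": [0, 0, 0]}
    - {"hand": -1, "offset": [0.025, 0.0105, 0], "turn": [0, 0, 0]}
    - {"hand": -1, "offset": [0.025, 0.0105, 0], "turn": [0, 0, 0]}
    - {"hand": -1, "offset": [0.025, 0.0105, 0], "turn": [0, 0, 0]}
    - {"hand": -1, "offset": [0.025, 0.0105, 0], "turn": [0, 0, 0]}
    - {"hand": -1, "offset": [0.025, 0.0105, 0], "turn": [0, 0, 0]}
    - {"hand": -1, "offset": [0.025, 0.0105, 0], "turn": [0, 0, 0]}
    - {"hand": -1, "offset": [0.025, 0.0105, 0], "turn": [0, 0, 0]}
    - {"hand": -1, "offset": [0.025, 0.0105, 0], "turn": [0, 0, 0]}
    - {"hand": -1, "offset": [0.0125, 0.005, 0], "turn": [0, 0, 0]}
    - {"hand": -1, "offset": [0, 0, 0], "turn": [0, 0, 0]}
    - {"hand": -1, "offset": [0, 0, 0], "turn": [0, 0, 0]}
    - {"hand": -1, "offset": [0, 0, 0], "turn": [0, 0, 0]}

```text
time: 16.12
position: [0.5734, -0.0313, 0.0958]
eef_rot: [-2.312, -2.127, 0.005]
wrist_force: [-1.3, -0.9, -3.6]
width: 0.0244
grasp_force: 79.2
```

Run:
```python
from h import *
rel(.5732,-.0283,.045,-4.73)
b=env.camera("side")[...,::-1];cv2.imwrite("pics/b1.png",b)
s=env.state();p=s["position"];M=R.from_rotvec(s["eef_rot"]).as_matrix()
O=p-[0,0,.0078]
B={k:O+M[:,1]*k[0]/1e3+M[:,0]*k[1]/1e3+[0,0,k[2]/1e3] for k in [(30,45,24),(-30,45,24),(-30,45,0),(30,45,0),(30,-45,24),(-30,-45,24)]}
print({k:proj("side",[v])[0].round(1).tolist() for k,v in B.items()})
# near face brightness: rows down the middle of the near end face, and a row across it
P=proj("side",list(B.values()));m=P[:4].mean(0).astype(int);print(m)
print(b[m[1]-14:m[1]+18,m[0]].mean(1).astype(int).tolist(),m[1]-14)
print(b[m[1],m[0]-26:m[0]+27].mean(1).astype(int).tolist(),m[0]-26)
```

```text
pos [ 0.5734 -0.0313  0.0958] shift [ 0.0031 -0.0003  0.0507] turn [-0.13  0.14 -0.04] w 0.0244 F [-1.3 -0.9 -3.6] T [-0.12  0.06 -0.02] q [ 0.23  0.8  -0.44  1.8   0.52  0.66 -0.6 ]
{(30, 45, 24): [273.1, 189.0], (-30, 45, 24): [294.7, 196.6], (-30, 45, 0): [295.3, 205.3], (30, 45, 0): [274.0, 197.5], (30, -45, 24): [295.3, 170.8], (-30, -45, 24): [316.2, 177.5]}
[284 197]
[97, 94, 94, 93, 95, 106, 174, 196, 195, 193, 192, 89, 95, 96, 99, 97, 95, 93, 104, 138, 137, 139, 180, 194, 193, 192, 194, 193, 193, 193, 192, 194] 183
[217, 216, 216, 214, 211, 209, 208, 207, 197, 40, 46, 40, 72, 195, 200, 205, 106, 100, 97, 96, 96, 96, 94, 94, 96, 95, 99, 96, 94, 96, 95, 95, 98, 98, 84, 97, 161, 152, 158, 158, 157, 157, 156, 155, 157, 177, 148, 194, 194, 196, 194, 193, 192] 258
```

Call:
play_rows:
  steps:
    - {"hand": -1, "offset": [0, 0, 0.01], "turn": [0, 0, 0]}
    - {"hand": -1, "offset": [0, 0, 0.015], "turn": [0, 0, 0]}
    - {"hand": -1, "offset": [0, 0, 0.015], "turn": [0, 0, 0]}
    - {"hand": -1, "offset": [0, 0, 0.009], "turn": [0, 0, 0]}
    - {"hand": -1, "offset": [0, 0, 0.003], "turn": [0, 0, 0]}
    - {"hand": -1, "offset": [0, 0, 0], "turn": [0, 0, 0]}
    - {"hand": -1, "offset": [0, 0, 0], "turn": [0, 0, 0]}
    - {"hand": -1, "offset": [0, 0, 0], "turn": [0, 0, 0]}

```text
time: 16.83
position: [0.5754, -0.0291, 0.0451]
eef_rot: [2.311, 2.127, 0.002]
wrist_force: [1.0, -0.1, -4.1]
width: 0.0244
grasp_force: 79.3
```

```bash
python3 -c "
from h import *
rel(.5818,-.0210,.0398,-4.73)"
```

```text
pos [ 0.5754 -0.0291  0.0451] shift [0.0086 0.0057 0.0053] turn [ 0.08 -0.01 -0.01] w 0.0244 F [ 1.  -0.1 -4.1] T [ 0.06 -0.03  0.04] q [ 0.19  0.87 -0.39  1.83  0.58  0.56 -0.65]
```

Not on the plate yet; lower in small steps until the force shows it.

Call:
play_rows:
  steps:
    - {"hand": -1, "offset": [0, 0, 0.003], "turn": [0, 0, 0]}
    - {"hand": -1, "offset": [0, 0, 0.001], "turn": [0, 0, 0]}
    - {"hand": -1, "offset": [0, 0, 0], "turn": [0, 0, 0]}
    - {"hand": -1, "offset": [0, 0, 0], "turn": [0, 0, 0]}

```text
time: 17.17
position: [0.5747, -0.0291, 0.0405]
eef_rot: [2.311, 2.128, -0.0]
wrist_force: [0.4, 0.9, -3.8]
width: 0.0242
grasp_force: 79.3
```

Call:
play_rows:
  steps:
    - {"hand": -1, "offset": [0, 0, 0.001], "turn": [0, 0, 0]}
    - {"hand": -1, "offset": [0, 0, 0], "turn": [0, 0, 0]}
    - {"hand": -1, "offset": [0, 0, 0], "turn": [0, 0, 0]}

```text
time: 17.42
position: [0.5749, -0.029, 0.0399]
eef_rot: [2.311, 2.128, 0.001]
wrist_force: [-2.2, 0.6, 3.3]
width: 0.0243
grasp_force: 80.0
```

Call:
play_rows:
  steps:
    - {"hand": -1, "offset": [0, 0.001, 0], "turn": [0, 0, 0]}
    - {"hand": -1, "offset": [0, 0.001, 0], "turn": [0, 0, 0]}
    - {"hand": -1, "offset": [0, 0.001, 0], "turn": [0, 0, 0]}
    - {"hand": -1, "offset": [0, 0.001, 0], "turn": [0, 0, 0]}
    - {"hand": -1, "offset": [0, 0, 0], "turn": [0, 0, 0]}
    - {"hand": -1, "offset": [0, 0, 0], "turn": [0, 0, 0]}

```text
time: 17.92
position: [0.5759, -0.0292, 0.04]
eef_rot: [-2.309, -2.127, 0.006]
wrist_force: [-7.2, 0.8, 10.8]
width: 0.0246
grasp_force: 81.3
```

Call:
play_rows:
  steps:
    - {"hand": -1, "offset": [0, 0.001, 0], "turn": [0, 0, 0]}
    - {"hand": -1, "offset": [0, 0.0005, 0], "turn": [0, 0, 0]}
    - {"hand": -1, "offset": [0, 0, 0], "turn": [0, 0, 0]}
    - {"hand": -1, "offset": [0, 0, 0], "turn": [0, 0, 0]}

```text
time: 18.25
position: [0.5777, -0.0293, 0.04]
eef_rot: [-2.309, -2.127, 0.006]
wrist_force: [-7.0, 0.3, 10.0]
width: 0.0243
grasp_force: 81.2
```

Call:
play_rows:
  steps:
    - {"hand": -1, "offset": [0, 0.001, 0], "turn": [0, 0, 0]}
    - {"hand": -1, "offset": [0, 0.0005, 0], "turn": [0, 0, 0]}
    - {"hand": -1, "offset": [0, 0, 0], "turn": [0, 0, 0]}
    - {"hand": -1, "offset": [0, 0, 0], "turn": [0, 0, 0]}

```text
time: 18.58
position: [0.5792, -0.0294, 0.04]
eef_rot: [-2.309, -2.127, 0.006]
wrist_force: [-7.4, 0.2, 9.2]
width: 0.0243
grasp_force: 81.2
```

Call:
play_rows:
  steps:
    - {"hand": -1, "offset": [0, 0.001, 0], "turn": [0, 0, 0]}
    - {"hand": -1, "offset": [0, 0.0005, 0], "turn": [0, 0, 0]}
    - {"hand": -1, "offset": [0, 0, 0], "turn": [0, 0, 0]}
    - {"hand": -1, "offset": [0, 0, 0], "turn": [0, 0, 0]}

```text
time: 18.92
position: [0.5806, -0.0296, 0.04]
eef_rot: [-2.309, -2.127, 0.006]
wrist_force: [-6.6, 0.7, 9.9]
width: 0.0245
grasp_force: 81.2
```

Call:
play_rows:
  steps:
    - {"hand": -1, "offset": [0, 0.001, 0], "turn": [0, 0, 0]}
    - {"hand": -1, "offset": [0, 0.0005, 0], "turn": [0, 0, 0]}
    - {"hand": -1, "offset": [0, 0, 0], "turn": [0, 0, 0]}
    - {"hand": -1, "offset": [0, 0, 0], "turn": [0, 0, 0]}

```text
time: 19.25
position: [0.5806, -0.0296, 0.0401]
eef_rot: [-2.308, -2.126, 0.009]
wrist_force: [-9.1, 0.0, 13.2]
width: 0.0241
grasp_force: 81.6
```

Call:
play_rows:
  steps:
    - {"hand": -1, "offset": [0, 0.001, 0], "turn": [0, 0, 0]}
    - {"hand": -1, "offset": [0, 0, 0], "turn": [0, 0, 0]}
    - {"hand": -1, "offset": [0, 0, 0], "turn": [0, 0, 0]}

```text
time: 19.5
position: [0.5807, -0.0296, 0.0402]
eef_rot: [-2.307, -2.125, 0.011]
wrist_force: [-11.9, 1.0, 16.7]
width: 0.0243
grasp_force: 81.9
```

Call:
play_rows:
  steps:
    - {"hand": -1, "offset": [0, -0.0012, 0], "turn": [0, 0, 0]}
    - {"hand": -1, "offset": [0.001, 0, 0], "turn": [0, 0, 0]}
    - {"hand": -1, "offset": [0.001, 0, 0], "turn": [0, 0, 0]}
    - {"hand": -1, "offset": [0.001, 0, 0], "turn": [0, 0, 0]}
    - {"hand": -1, "offset": [0.001, 0, 0], "turn": [0, 0, 0]}
    - {"hand": -1, "offset": [0.001, 0, 0], "turn": [0, 0, 0]}
    - {"hand": -1, "offset": [0, 0, 0], "turn": [0, 0, 0]}
    - {"hand": -1, "offset": [0, 0, 0], "turn": [0, 0, 0]}

```text
time: 20.17
position: [0.5807, -0.0295, 0.0401]
eef_rot: [2.314, 2.124, -0.017]
wrist_force: [-9.9, -5.8, 14.1]
width: 0.0243
grasp_force: 81.7
```

```bash
python3 -c "
from h import *
rel(.5818,-.0210,.0398,-4.73)"
```

```text
pos [ 0.5807 -0.0295  0.0401] shift [0.0085 0.0003 0.0002] turn [-0.4   0.45 -0.16] w 0.0243 F [-9.9 -5.8 14.1] T [-1.13  2.03 -0.01] q [ 0.19  0.89 -0.38  1.8   0.57  0.58 -0.65]
```

Call:
play_rows:
  steps:
    - {"hand": -1, "offset": [0, -0.0005, -0.0007], "turn": [0, 0, 0]}
    - {"hand": -1, "offset": [0.001, 0, 0], "turn": [0, 0, 0]}
    - {"hand": -1, "offset": [0.001, 0, 0], "turn": [0, 0, 0]}
    - {"hand": -1, "offset": [0.001, 0, 0], "turn": [0, 0, 0]}
    - {"hand": -1, "offset": [0, 0, 0], "turn": [0, 0, 0]}
    - {"hand": -1, "offset": [0, 0, 0], "turn": [0, 0, 0]}

```text
time: 20.67
position: [0.5811, -0.0279, 0.0402]
eef_rot: [2.316, 2.121, -0.017]
wrist_force: [-8.3, -6.9, 9.3]
width: 0.0244
grasp_force: 80.9
```

```bash
python3 -c "
from h import *
rel(.5818,-.0210,.0398,-4.73)"
```

```text
pos [ 0.5811 -0.0279  0.0402] shift [0.0069 0.0001 0.0004] turn [-0.36  0.52 -0.29] w 0.0244 F [-8.3 -6.9  9.3] T [-1.6   1.5  -0.28] q [ 0.18  0.89 -0.38  1.8   0.57  0.57 -0.65]
```

Call:
play_rows:
  steps:
    - {"hand": -1, "offset": [0.001, 0, 0], "turn": [0, 0, 0]}
    - {"hand": -1, "offset": [0.001, 0, 0], "turn": [0, 0, 0]}
    - {"hand": -1, "offset": [0.001, 0, 0], "turn": [0, 0, 0]}
    - {"hand": -1, "offset": [0.001, 0, 0], "turn": [0, 0, 0]}
    - {"hand": -1, "offset": [0, 0, 0], "turn": [0, 0, 0]}
    - {"hand": -1, "offset": [0, 0, 0], "turn": [0, 0, 0]}
    - {"hand": -1, "offset": [0, 0, 0], "turn": [0, 0, 0]}

```text
time: 21.25
position: [0.5814, -0.0246, 0.0403]
eef_rot: [2.316, 2.12, -0.018]
wrist_force: [-6.9, -8.8, 9.6]
width: 0.0242
grasp_force: 81.0
```

```bash
python3 -c "
from h import *
rel(.5818,-.0210,.0398,-4.73)"
```

```text
pos [ 0.5814 -0.0246  0.0403] shift [0.0036 0.0001 0.0004] turn [-0.36  0.56 -0.33] w 0.0242 F [-6.9 -8.8  9.6] T [-1.79  1.44 -0.33] q [ 0.17  0.89 -0.38  1.8   0.57  0.58 -0.66]
```

Call:
play_rows:
  steps:
    - {"hand": -1, "offset": [0.001, 0, 0], "turn": [0, 0, 0]}
    - {"hand": -1, "offset": [0.001, 0, 0], "turn": [0, 0, 0]}
    - {"hand": -1, "offset": [0, 0, 0], "turn": [0, 0, 0]}
    - {"hand": -1, "offset": [0, 0, 0], "turn": [0, 0, 0]}

```text
time: 21.58
position: [0.5814, -0.0244, 0.0403]
eef_rot: [2.316, 2.118, -0.021]
wrist_force: [-6.6, -11.3, 9.3]
width: 0.0245
grasp_force: 81.2
```

Call:
play_rows:
  steps:
    - {"hand": -1, "offset": [0.001, 0, 0], "turn": [0, 0, 0]}
    - {"hand": -1, "offset": [0.001, 0, 0], "turn": [0, 0, 0]}
    - {"hand": -1, "offset": [0, 0, 0], "turn": [0, 0, 0]}
    - {"hand": -1, "offset": [0, 0, 0], "turn": [0, 0, 0]}

```text
time: 21.92
position: [0.5814, -0.0244, 0.0404]
eef_rot: [2.315, 2.116, -0.025]
wrist_force: [-8.5, -14.7, 12.0]
width: 0.0247
grasp_force: 81.3
```

Call:
play_rows:
  steps:
    - {"hand": -1, "offset": [0.001, 0, 0], "turn": [0, 0, 0]}
    - {"hand": -1, "offset": [0.001, 0, 0], "turn": [0, 0, 0]}
    - {"hand": -1, "offset": [0, 0, 0], "turn": [0, 0, 0]}
    - {"hand": -1, "offset": [0, 0, 0], "turn": [0, 0, 0]}

```text
time: 22.25
position: [0.5814, -0.0244, 0.0405]
eef_rot: [2.315, 2.114, -0.028]
wrist_force: [-8.7, -17.7, 13.7]
width: 0.0248
grasp_force: 81.5
```

```bash
python3 -c "
from h import *
rel(.5818,-.0210,.0398,-4.73)"
```

```text
pos [ 0.5814 -0.0244  0.0405] shift [0.0034 0.0001 0.0006] turn [-0.41  1.01 -0.48] w 0.0248 F [ -8.7 -17.7  13.7] T [-3.53  1.56 -0.17] q [ 0.17  0.88 -0.37  1.8   0.57  0.58 -0.67]
```

Call:
play_rows:
  steps:
    - {"hand": -1, "offset": [-0.0015, 0, 0], "turn": [0, 0, 0]}
    - {"hand": -1, "offset": [0, 0, 0], "turn": [-0.3, 0.6, 0]}
    - {"hand": -1, "offset": [0, 0, 0], "turn": [0, 0, 0]}
    - {"hand": -1, "offset": [0, 0, 0], "turn": [0, 0, 0]}
    - {"hand": -1, "offset": [0, 0, 0], "turn": [0, 0, 0]}

```text
time: 22.67
position: [0.5815, -0.0241, 0.0401]
eef_rot: [2.318, 2.118, -0.007]
wrist_force: [-7.0, -14.5, 10.6]
width: 0.0246
grasp_force: 81.1
```

Run:
```python
from h import *
rel(.5818,-.0210,.0398,-4.73)
b=env.camera("side")[...,::-1];cv2.imwrite("pics/e1.png",b)
c,s=np.cos(-.0826),np.sin(-.0826)
f=lambda x,y,z:(.5309+(c*x-s*y)/1e3,-.0408+(s*x+c*y)/1e3,z/1e3)
for x in (30,49,65):
    q=proj("side",[f(x,85,52),f(x,69,52),f(x,69,56),f(x,64,56),f(x,39+15,56)]).round(1)
    u=int(round(q[1,0]));print(x,q.tolist());print(u,[(v,int(b[v,u].mean())) for v in range(int(q[:,1].min())-5,int(q[:,1].max())+6)])
# vertical profile along long side right bottom end face corner
q=proj("side",[f(19,69,56),f(79,69,56),f(19,-21,56),f(19,-21,32),f(36,54,92),f(62,54,92)]).round(1);print(q.tolist())
```

```text
pos [ 0.5815 -0.0241  0.0401] shift [0.0032 0.0001 0.0002] turn [-0.1   0.26 -0.44] w 0.0246 F [ -7.  -14.5  10.6] T [-3.11  1.3  -0.26] q [ 0.18  0.88 -0.38  1.81  0.57  0.56 -0.66]
30 [[282.7, 221.7], [286.8, 217.9], [286.7, 216.5], [287.9, 215.4], [290.4, 213.1]]
287 [(208, 97), (209, 95), (210, 97), (211, 131), (212, 198), (213, 193), (214, 166), (215, 194), (216, 175), (217, 104), (218, 161), (219, 177), (220, 177), (221, 181), (222, 174), (223, 105), (224, 88), (225, 85), (226, 87)]
49 [[276.1, 219.0], [280.1, 215.3], [280.0, 214.0], [281.3, 212.8], [283.8, 210.6]]
280 [(205, 94), (206, 94), (207, 93), (208, 109), (209, 197), (210, 196), (211, 197), (212, 197), (213, 194), (214, 93), (215, 150), (216, 178), (217, 175), (218, 181), (219, 175), (220, 137), (221, 86), (222, 86), (223, 88), (224, 86)]
65 [[270.5, 216.9], [274.6, 213.2], [274.5, 211.9], [275.8, 210.7], [278.3, 208.5]]
275 [(203, 170), (204, 167), (205, 152), (206, 216), (207, 188), (208, 66), (209, 72), (210, 138), (211, 186), (212, 93), (213, 123), (214, 66), (215, 73), (216, 130), (217, 176), (218, 141), (219, 88), (220, 84), (221, 88)]
[[290.6, 218.0], [269.7, 210.0], [311.7, 198.2], [312.0, 206.1], [287.3, 199.8], [278.1, 196.5]]
```

Call:
play_rows:
  steps:
    - {"hand": -1, "offset": [0, 0.0015, 0], "turn": [0, 0, 0]}
    - {"hand": -1, "offset": [0, 0.0015, 0], "turn": [0, 0, 0]}
    - {"hand": -1, "offset": [0, 0, 0], "turn": [-0.3, 0.2, 0]}
    - {"hand": -1, "offset": [0, 0, 0], "turn": [0, 0, 0]}
    - {"hand": -1, "offset": [0, 0, 0], "turn": [0, 0, 0]}
    - {"hand": -1, "offset": [0, 0, 0], "turn": [0, 0, 0]}

```text
time: 23.22
position: [0.5815, -0.0241, 0.04]
eef_rot: [2.319, 2.119, -0.004]
wrist_force: [-11.6, -12.7, 14.8]
width: 0.0243
grasp_force: 81.7
```

```bash
python3 -c "
from h import *
rel(.5818,-.0210,.0398,-4.73)"
```

```text
pos [ 0.5815 -0.0241  0.04  ] shift [ 0.0031 -0.      0.0002] turn [-0.09  0.12 -0.42] w 0.0243 F [-11.6 -12.7  14.8] T [-2.96  2.6  -0.32] q [ 0.18  0.88 -0.38  1.81  0.57  0.56 -0.66]
```

Call:
play_rows:
  steps:
    - {"hand": -1, "offset": [0, 0.001, -0.0005], "turn": [0, 0, 0]}
    - {"hand": -1, "offset": [0.0015, 0.001, 0], "turn": [0, 0, 0]}
    - {"hand": -1, "offset": [0, 0, 0], "turn": [0, 0.2, 0]}
    - {"hand": -1, "offset": [0, 0, 0], "turn": [0, 0, 0]}
    - {"hand": -1, "offset": [0, 0, 0], "turn": [0, 0, 0]}
    - {"hand": -1, "offset": [0, 0, 0], "turn": [0, 0, 0]}
    - {"hand": -1, "offset": [0, 0, 0], "turn": [0, 0, 0]}
    - {"hand": -1, "offset": [0, 0, 0], "turn": [0, 0, 0]}

```text
time: 23.88
position: [0.5816, -0.024, 0.0401]
eef_rot: [-2.317, -2.117, 0.007]
wrist_force: [-15.4, -15.1, 16.7]
width: 0.0245
grasp_force: 82.0
```

Run:
```python
from h import *
rel(.5818,-.0210,.0398,-4.73)
b=env.camera("side")[...,::-1]
for v in (217,220,223,226,229,232): print(v,b[v,317:336].mean(1).astype(int).tolist())
# bracket long side bottom/top edges at far end vs flat expectation
c,s=np.cos(-.0826),np.sin(-.0826)
f=lambda x,y,z:(.5309+(c*x-s*y)/1e3,-.0408+(s*x+c*y)/1e3,z/1e3)
for y in(-15,20,60):
    q=proj("side",[f(19,y,56),f(19,y,32)]).round(1);u=int(round(q[0,0]))
    print(y,q.tolist(),u,[(v,int(b[v,u].mean())) for v in range(int(q[0,1])-4,int(q[1,1])+5)])
```

```text
pos [ 0.5816 -0.024   0.0401] shift [ 0.003  -0.0001  0.0003] turn [-0.31  0.06 -0.44] w 0.0245 F [-15.4 -15.1  16.7] T [-3.27  3.2  -0.3 ] q [ 0.18  0.89 -0.39  1.8   0.57  0.57 -0.66]
217 [198, 197, 197, 195, 196, 130, 134, 155, 171, 171, 172, 167, 128, 180, 196, 197, 199, 198, 197]
220 [200, 200, 202, 202, 202, 156, 111, 102, 100, 117, 121, 126, 118, 182, 196, 197, 197, 197, 198]
223 [197, 195, 192, 154, 187, 142, 99, 100, 102, 118, 122, 126, 118, 183, 198, 197, 197, 197, 197]
226 [198, 190, 170, 166, 172, 173, 102, 101, 112, 118, 122, 126, 137, 177, 175, 168, 171, 174, 180]
229 [175, 176, 177, 174, 136, 112, 154, 167, 170, 171, 172, 165, 165, 140, 156, 176, 177, 129, 138]
232 [75, 85, 86, 110, 156, 172, 172, 177, 177, 183, 173, 174, 176, 173, 144, 137, 137, 137, 136]
-15 [[310.4, 199.4], [310.7, 207.3]] 310 [(195, 195), (196, 194), (197, 192), (198, 193), (199, 193), (200, 146), (201, 150), (202, 149), (203, 150), (204, 149), (205, 149), (206, 152), (207, 174), (208, 195), (209, 195), (210, 197), (211, 197)]
20 [[302.4, 206.9], [302.8, 214.9]] 302 [(202, 192), (203, 193), (204, 195), (205, 197), (206, 193), (207, 169), (208, 157), (209, 156), (210, 155), (211, 155), (212, 154), (213, 153), (214, 150), (215, 141), (216, 191), (217, 190), (218, 191)]
60 [[292.8, 215.9], [293.4, 224.0]] 293 [(211, 196), (212, 198), (213, 198), (214, 198), (215, 198), (216, 153), (217, 160), (218, 158), (219, 158), (220, 155), (221, 109), (222, 66), (223, 68), (224, 90), (225, 154), (226, 86), (227, 86), (228, 86)]
```

```bash
python3 -c "
from plant import env
print(env.sign_off())"
```

```text
the job is handed in; nothing more can be done
None
```

I handed in the job at about 24 s: by force readings and camera checks, the pin is parked upright in the notch and released, and the bracket is flat and still held pressed against both fences (about 15 N each way); sign-off returned no verdict.

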